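Bring the roller caddy and hold the sander's tensioner open for a belt change

TASK

A colleague is about to fit a new belt and rollers on the bench sander: pick up the blue handled caddy of spare rollers, carry it level without spilling to the green mat, and set it down (not dropped) in the middle of the mat with its long side along the mat's long side. Then swing the sander's spring-loaded tensioner arm, the one with the upright orange roller, away from its rest and fully against its stop, and finish while still holding it there with the gripper: do not let go at the end. Leave the grey caddy, the white glue bottle and the stack of red discs where they are.

Things in the scene. Friction and masses are not known exactly. Their poses are not given: they have to be found in the camera images.
- caddy: loose blue caddy, 0.2 to 0.4 kg: tray 150 (its x) by 110 mm (y), walls 35 high, 4 thick; a 6 mm wall along y at x = 0, 46 high, carries the handle: upright plate 12 mm thick (x), 50 wide (y), from 41 to 95 mm above the underside. Origin: centre of the underside, z up. Stands left or right of the sander, three spare rollers loose in it
- roller1_center (a point): centre of an orange spare roller, 28 mm across, 30 mm high, 30 g, standing loose in the caddy
- roller2_center (a point): centre of the second such roller
- roller3_center (a point): centre of the third such roller
- mat: fixed green cutting mat with white lines, 190 mm (its x) by 150 mm (its y), 3 mm thick, lying on the bench on the other side of the sander from the caddy; origin: centre of the underside
- sander: fixed bench edge sander, belt off; origin on the bench, x runs from the robot's side to the motor. Base x -90 to 360, y -85 to 85 mm, 20 high; black drum 80 across at x 190, top at 114; steel platen x 93 to 143, y -43, top at 100; green motor x 250 to 350, 176 high; red stop pin near the arm, top at 52
- tensioner_pivot (a point): on the sander, 39 mm above the bench: the upright axis about which the tensioner arm swings, at x = 0, y = 50 mm in the sander's frame; its axes are the sander's
- idler_top (a point): centre of the top face of the orange idler roller on the free end of the tensioner arm, 122 mm above the bench, 110 mm from the pivot axis. Roller upright, 32 mm across, 52 to 122 mm above the bench, fixed to the aluminium arm (24 mm wide, 40 to 50 mm above the bench). Free room all round it to grip it from above or push its side
- tensioner (a joint): angle of the tensioner arm, rad: 0 at rest, growing counterclockwise seen from above, 0.9 at the stop; the roller goes from x -63, y -40 mm to about x 27, y -57 mm in the sander's frame, mostly towards the drum. A spring drives it back to 0: at the roller it takes about 4 N to leave rest and 8 N at the stop
- grey_caddy: bystander: a grey caddy of the same shape with flat red discs in it; not to be moved
- glue_bottle: bystander: white bottle 64 mm across, 150 mm high; origin at its foot
- disc_stack: bystander: stack of red discs 54 mm across, 27 mm high, between the robot and the sander; origin at its underside
Mind the look-alikes: they are no part of the job. There is more than one size of the mat; the one meant has the size given above.

How it is judged (in metres and radians):
On the way, in this order (a step that is already met when the one before it is completed fails the run):
1. the caddy is carried in the gripper, level and clear of the bench (height (world z) of caddy above 0.03 m and angle between caddy's own z axis and vertical below 0.2 rad and contact force between the fingers and caddy above 0.5 N), for 0.2 s.
2. the caddy stands released in the middle of the mat, lined up, rollers inside (horizontal distance between caddy and mat below 0.025 m and angle between the x axis of caddy and the x axis of mat, either way round below 0.21 rad and height (world z) of caddy below 0.008 m and angle between caddy's own z axis and vertical below 0.06 rad and linear speed of caddy below 0.03 m/s and contact force between the fingers and caddy below 0.1 N and x of roller1_center in the frame of caddy between -0.073 and 0.073 m and y of roller1_center in the frame of caddy between -0.053 and 0.053 m and x of roller2_center in the frame of caddy between -0.073 and 0.073 m and y of roller2_center in the frame of caddy between -0.053 and 0.053 m and x of roller3_center in the frame of caddy between -0.073 and 0.073 m and y of roller3_center in the frame of caddy between -0.053 and 0.053 m), for 0.2 s.
3. the gripper holds the tensioner arm at its stop (value of joint tensioner above 0.86 rad and contact force between the fingers and sander above 2 N), for 0.3 s.
At the end, for the whole second after the job is handed in: the tensioner arm is at its stop (joint above 0.86 of 0.9 rad), held there by the fingers (more than 2 N between fingers and the sander's arm); the blue caddy stands released and at rest on the mat, within 25 mm of its centre and 0.21 rad of its direction, with all three rollers in it (all of step 2 and all of step 3); the arm keeps its last pose, push and grip.
It fails at once if the caddy is tipped more than 0.3 rad (angle between caddy's own z axis and vertical above 0.3 rad).
It fails at once if the caddy is dropped (it falls free faster than 0.45 m/s, about 10 mm of fall) (linear speed of caddy above 0.45 m/s and contact force between the fingers and caddy below 0.01 N).
It fails at once if a bystander (grey caddy, glue bottle, red disc stack) is moved more than 30 mm (distance of any of grey_caddy, glue_bottle, disc_stack from where it was at the start of the episode above 0.03 m).
It also fails if it takes over 69 s, if anything falls off the work surface, if the arm or the gripper's body presses on something with over 40 N, if the wrist force passes 120 N, or if a joint passes its speed limit or range.

ROBOT

A 6-joint arm with a two-finger parallel gripper is mounted at the origin on the work surface. World frame = base frame: x ahead of the robot, y to its left, z up, the work surface at z = 0. Lengths are in mm, angles in rad, forces in N, time in s.
With the tool pointing down it reaches from about 350 to 875 mm from the base axis. Payload 4.2 kg.
Tool frame: the origin (TCP) lies midway between the tips of the shut fingers; the grasp point (between the pads) lies 19 mm behind it; z points along the fingers, y is the line along which they close (so a half turn about z gives the same grasp; the last joint's range is limited). The gripper opens to 85 mm and grips with 20 to 120 N. Pads are 22 mm wide; open, the fingers measure 114 mm over their backs; the gripper's body (76 mm by 85 mm) begins 54 mm behind the grasp point. The pads swing forward as they close: fully open they stand 13 mm farther back than shut.
Start: joints at [1.429, 0.385, 0.008, 0, -1.194, -0.259], TCP at [243.814, 575.46, 231.312] pointing down, gripper open.
Joint ranges: [-3.14, 3.14], [-1.21, 2.06], [-1.07, 1.41], [-3.16, 2.05], [-2.99, -0.16], [-3.1, 3.1]. Speed limits (rad/s): [2.79, 2.79, 3.14, 3.14, 3.14, 3.14].

INTERFACE

Orientations are given as a unit quaternion [x, y, z, w].
In Python, from bench import read_state, get_image, job_done gives the robot as it stands.
- The arm moves only by the tool servo_tool, never from a script. Its arguments are lists of equal length, an entry for each row: "rotation": the turn, a rotation vector about the world's x, y, z scaled (see below), a list of three; "slide": the shift along the world's x, y, z scaled (see below), a list of three; "grip": the opening, from -1 (shut) to 1 (fully open). In form: {"rotation": [[rx, ry, rz], ...], "slide": [[tx, ty, tz], ...], "grip": [grip, ...]}. A call has 1 to 8 rows; each row is the pose to reach, as a shift and turn from the pose commanded when the call began, turning the shorter way round; what a row does not reach only later rows make up. The controller multiplies each number of a shift by 0.2 m and each number of a turn by 360 degrees. A row lasts 1/8 s, in which the tool goes at most 62.5 mm and 10.7 degrees, less where a joint would pass 70% of its speed; a pose out of reach is approached as far as the arm can. A call with a number of a shift or a turn outside -1 to 1 is refused whole. A call with a gripper value outside its range is refused whole. The fingers move at their own pace and stop on an object; the grip force is fixed at half the most. Time passes only in rows, so rows that repeat a pose let the fingers close. It gives the time, the measured TCP pose, the force, the opening and the grip force at its end, in the units of the state.
- read_state(): the state, without advancing time (a new reading comes with each control period).
- get_image(name): name is "scene" or "side" or "wrist"; returns a dict with "image" (420x560x3 uint8, red, green, blue), "depth" (420x560 float32, mm along the optical axis (not along the pixel's ray), 0 where there is no reading), "camera_matrix" (3x3 intrinsics, pixels), "rvec" (rotation vector, rad) and "tvec" (3), from world to camera coordinates, as OpenCV has them; the wrist camera has in their place "hand_eye" (4x4, takes a point from camera to tool coordinates, whose origin is the TCP and whose axes are the flange's). Camera axes: x right, y down, z forward; pixel columns grow to the right and rows downward; lengths in mm; the calibration is good to about 2 mm. The wrist camera is an equidistant fisheye: a pixel r from the principal point sees the ray r / f radians off the axis. A picture is of the moment at which its call begins: read the wrist's pose just before it.
- job_done(): hands the job in; it is judged then, once.
The state is a dict: "clock": time; "joints": joint angles; "joint_vel": joint speeds; "joint_efforts": joint torques, N m; "position": TCP position; "ee_rot": TCP orientation; "contact_force": force on the tool from outside, world axes, zero at the start; "wrist_torque": the same for the moment, N m; "gripper_width": finger opening in mm; "grasp_force": force on a finger pad.
Only numpy, scipy, OpenCV 4.12 (cv2) and the standard library are available. Lean on these libraries where they do the work, as an engineer would, in place of code of your own. Each camera call takes 0.05 s, during which the arm holds its last target. There are 200 camera calls.

## Working session

There is one attempt and no reset: what is moved stays moved. The work goes in short steps, Python scripts to look and compute and a tool call to move; the robot and the scene stay as the last step left them, time stands still between calls to the robot, and variables do not carry over. Pictures are saved under pics/ and viewed, at most 10 in all, crops included, and the job is handed in when it is done.

Besides the shell and the picture viewer there is one more tool, called after "Request:" as a command line: name --argument value ..., lists and objects as JSON in quotes. servo_tool: Moves the arm, as the interface text tells. Shifts and turns lie within -1 to 1; 1 stands for 0.2 m of shift or 360 degrees of turn. Its arguments: {"type":"object","properties":{"rotation":{"type":"array","items":{"type":"array","items":{"type":"number","minimum":-1,"maximum":1}}},"slide":{"type":"array","items":{"type":"array","items":{"type":"number","minimum":-1,"maximum":1}}},"grip":{"type":"array","items":{"type":"number"}}},"required":["rotation","slide","grip"]}

```bash
mkdir -p pics; ls
cat > h.py <<'E'
import numpy as np,cv2
from bench import read_state,get_image,job_done
def cloud(d):
    K=np.array(d["camera_matrix"]);R=cv2.Rodrigues(np.array(d["rvec"],float))[0];t=np.array(d["tvec"],float).ravel()
    z=d["depth"].astype(float);v,u=np.mgrid[:z.shape[0],:z.shape[1]]
    P=np.stack([(u-K[0,2])/K[0,0]*z,(v-K[1,2])/K[1,1]*z,z],-1)
    W=(P-t)@R; W[z<=0]=np.nan
    return W
E
python3 - <<'E'
from h import *
s=read_state();print(s)
for n in ["scene","side"]:
    d=get_image(n);np.savez(f"{n}.npz",**d);cv2.imwrite(f"pics/{n}.png",d["image"][:,:,::-1])
    print(n,d["camera_matrix"],d["rvec"],d["tvec"])
E
```

```text
pics
{'clock': 0.0, 'joints': array([ 1.42859607e+00,  3.85589490e-01,  6.59978458e-03, -4.89789146e-04,
       -1.19398675e+00, -2.58637867e-01]), 'joint_vel': array([-8.40385873e-04, -8.03194422e-06, -9.77444193e-04,  9.99626146e-04,
       -5.74653317e-04, -1.00661823e-03]), 'joint_efforts': array([ 4.51641881e-04, -3.92283475e+01,  1.88396412e+01,  4.18599218e+00,
       -4.62396769e-03, -6.17328780e-06]), 'position': array([243.60339221, 574.93178098, 230.19287458]), 'ee_rot': array([ 9.79964637e-01, -1.99168448e-01, -1.63803331e-04,  1.10145896e-03]), 'contact_force': array([-0.06409823, -0.71220351,  0.55574605]), 'wrist_torque': array([-0.0039992 , -0.0191217 ,  0.03790014]), 'grasp_force': 0.0, 'gripper_width': 85.35400763116132}
scene [[463.24767942   0.         276.18230996]
 [  0.         463.24767942 214.29005742]
 [  0.           0.           1.        ]] [ 2.1535876   1.29585082 -0.47752111] [-267.68344143 -282.82051488 1674.60156603]
side [[391.89831931   0.         282.16573392]
 [  0.         391.89831931 211.07219243]
 [  0.           0.           1.        ]] [ 2.19171027 -0.95506621  0.37110871] [-357.3066837   372.82078593  859.90564837]
```

View pics/scene.png

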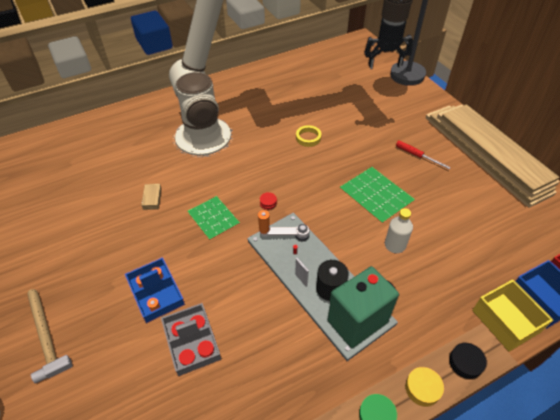

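View pics/side.png

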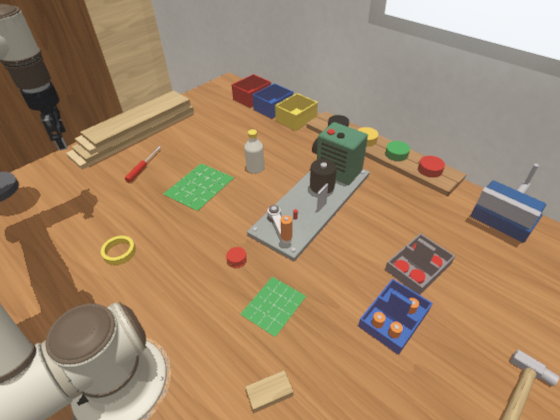

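In the scene picture the blue caddy is at (153,290) and the grey look-alike at (190,338). The large mat is at (377,193) and the small look-alike mat at (213,217). The idler is at (264,222), the sander pivot at (303,231), the discs at (268,201) and the bottle at (398,232). The blue bin at (550,285) and the blue crate on the shelf could also be taken for the caddy. In the side view the caddy is at (396,315) and the large mat at (199,186).

```bash
cat > m.py <<'E'
from h import *
def show(n):
    d=dict(np.load(f"{n}.npz"));W=cloud(d);hsv=cv2.cvtColor(d["image"],cv2.COLOR_RGB2HSV);H,S,V=[hsv[...,i].astype(int) for i in range(3)]
    return d,W,H,S,V
B={"scene":dict(cad=(120,255,190,325),mat=(335,160,420,225),idl=(252,203,278,240),gry=(160,305,225,375),sm=(180,190,245,240),base=(240,210,400,360)),
   "side":dict(cad=(355,278,436,352),mat=(160,160,240,212),idl=(275,212,300,245),gry=(383,230,456,292),sm=(235,270,310,335),base=(245,130,375,260))}
def rect(p):
    r=cv2.minAreaRect(p[:,:2].astype(np.float32));return np.round(r[0],1),np.round(r[1],1),round(r[2],1)
for n in B:
    d,W,H,S,V=show(n)
    def sel(k,m):
        x0,y0,x1,y1=B[n][k];q=np.zeros(m.shape,bool);q[y0:y1,x0:x1]=1
        q&=m&np.isfinite(W[...,2]);return W[q]
    blue=(H>100)&(H<130)&(S>120)
    p=sel("cad",blue);print(n,"caddy",len(p),rect(p[p[:,2]>15]),"ztop",np.percentile(p[:,2],[1,50,99]).round(1))
    h=p[p[:,2]>75];print(" handle",len(h),rect(h),h.mean(0).round(1), np.percentile(h[:,2],[10,50,90]).round(1))
    g=(H>45)&(H<85)&(S>100)
    for k in("mat","sm"):
        p=sel(k,g);print(k,len(p),rect(p),np.median(p[:,2]).round(1))
    o=(H>3)&(H<16)&(S>170)&(V>120)
    p=sel("idl",o);p=p[p[:,2]>56];t=p[p[:,2]>117];print("idler",len(p),rect(p),p[:,2].max(),len(t),t.mean(0).round(1))
    p=sel("cad",o&~blue);p=p[p[:,2]>15];print("rollers",len(p), p[:,2].max().round(1))
    x=sel("base",(S<60));x=x[(x[:,2]>14)&(x[:,2]<25)];print("base",len(x),rect(x),np.median(x[:,2]).round(1))
E
python3 m.py
```

```text
scene caddy 1801 (array([ 541.7, -353.9]), array([153.5, 106. ]), 2.5) ztop [-0.7 18.1 94.6]
 handle 133 (array([ 541.5, -353.9]), array([14.4, 43.8]), 2.2) [ 543.7 -354.7   88. ] [78.3 90.2 95.2]
mat 1937 (array([524.2, 389.4]), array([191.8, 153.3]), 10.4) 2.3
sm 1102 (array([ 366.9, -111.1]), array([143.1, 107. ]), 7.8) 1.1
idler 150 (array([525.1, -12.6]), array([30.4, 31.6]), 46.3) 124.82303362434766 61 [526.9 -12.9 120.4]
rollers 82 37.1
base 4351 (array([704.5, 133.7]), array([451.3, 333.6]), 7.4) 18.9
side caddy 932 (array([ 539.1, -357.6]), array([151.6, 108.7]), 1.8) ztop [-1.   3.8 94.7]
 handle 84 (array([ 540. , -356.2]), array([12.5, 47. ]), 3.5) [ 538.8 -356.3   93.2] [91.4 93.  94.8]
mat 1282 (array([523.6, 390.7]), array([190.6, 156.5]), 10.1) -0.4
sm 1539 (array([ 366.3, -113.8]), array([137.1, 109.2]), 8.2) -0.4Traceback (most recent call last):
  File "m.py", line 21, in <module>
    p=sel("idl",o);p=p[p[:,2]>56];t=p[p[:,2]>117];print("idler",len(p),rect(p),p[:,2].max(),len(t),t.mean(0).round(1))
                                                                               ~~~~~~~~~~^^
    return umr_maximum(a, axis, None, out, keepdims, initial, where)
ValueError: zero-size array to reduction operation maximum which has no identity
```

```bash
cat > m2.py <<'E'
from h import *
for n in ["scene","side"]:
    d=dict(np.load(f"{n}.npz"));W=cloud(d);hsv=cv2.cvtColor(d["image"],cv2.COLOR_RGB2HSV);H,S,V=[hsv[...,i].astype(int) for i in range(3)]
    near=(abs(W[...,0]-525)<60)&(abs(W[...,1]+12)<60)
    o=((H<18))&(S>140)&near&(W[...,2]>56)
    p=W[o];print(n,"idler",len(p),[np.round(a,1) for a in cv2.minAreaRect(p[:,:2].astype(np.float32))[:2]],np.percentile(p[:,2],[5,95]).round(1))
    t=p[p[:,2]>np.percentile(p[:,2],97)-5];print(" top",len(t),t.mean(0).round(1))
    m=(abs(W[...,2]-20)<5)&(W[...,0]>440)&(W[...,0]<1000)&(abs(W[...,1]-40)<180)&(S<70)
    m=m.astype(np.uint8);k,l,st,c=cv2.connectedComponentsWithStats(m);i=1+np.argmax(st[1:,4]);b=W[l==i]
    r=cv2.minAreaRect(b[:,:2].astype(np.float32));print(" base",st[i,4],np.round(r[0],1),np.round(r[1],1),round(r[2],1),np.median(b[:,2]).round(1))
    # surroundings of tall things
    for nm,(x,y,rr) in dict(discs=(430,20,60)).items(): pass
    red=((H<4)|(H>174))&(S>150)&(W[...,2]>8)&(W[...,0]>300)&(W[...,0]<700)&(abs(W[...,1])<150)
    p=W[red];k,l,st,c=cv2.connectedComponentsWithStats(red.astype(np.uint8))
    for i in range(1,k):
        if st[i,4]>12:q=W[l==i];print(" red",st[i,4],np.median(q,0).round(0),q[:,2].max().round(0))
    wb=(W[...,2]>60)&(W[...,0]>450)&(W[...,0]<900)&(W[...,1]>170)&(W[...,1]<330);q=W[wb];print(" bottle",len(q),np.median(q,0).round(0),q[:,2].max())
a=cv2.imread("pics/scene.png");b=cv2.imread("pics/side.png")
cv2.imwrite("pics/crop.png",np.hstack([cv2.resize(a[240:380,110:250],(400,400),interpolation=2),cv2.resize(b[170:270,240:340],(400,400),interpolation=2)]))
E
python3 m2.py
```

```text
scene idler 207 [array([525.2, -12.5]), array([30.7, 31.6])] [ 64.2 122.4]
 top 60 [526.2 -12.4 120.8]
 base 3914 [715.7  52.6] [449.9 169.9] 7.4 19.0
 red 206 [407.  59.  25.] 33.0
 red 21 [619.  36.  49.] 55.0
 bottle 553 [729. 305. 102.] 152.91946810981986
side idler 216 [array([519.8, -17. ]), array([30.5, 27.2])] [ 61.1 120.8]
 top 59 [519.4 -18.1 119.3]
 base 3056 [712.6  48.3] [451.4 170. ] 7.4 17.3
 red 214 [398.  58.  24.] 28.0
 bottle 401 [705. 301.  98.] 149.5987276913636
```

View pics/crop.png

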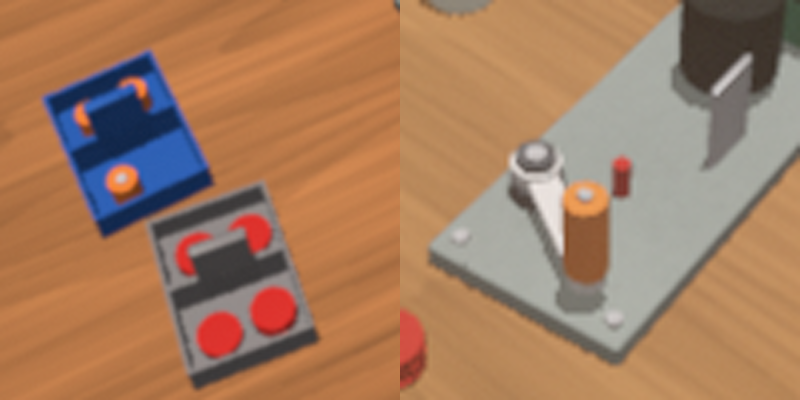

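The crop confirms it: the blue caddy holds orange rollers (caddy centre about (130,145) in the crop). The grey caddy with red discs stands just beyond it. The tensioner is on the sander, with the red pin beyond it. All measurements fit the given sizes:

| Thing | Position (mm) | Yaw (deg) |
|---|---|---|
| Caddy | (540.5, -355.5) | 2.5 |
| Mat | (524, 390) | 10.2 |
| Sander origin | (580, 33) | 7.4 |

I'm moving now.

Request:
servo_tool --rotation '[[0,0,-0.009],[0,0,-0.018],[0,0,-0.027],[0,0,-0.036],[0,0,-0.036]]' --slide '[[0.07,-0.23,0],[0.15,-0.46,0],[0.22,-0.69,0],[0.297,-0.93,0],[0.297,-0.93,0]]' --grip '[1,1,1,1,1]'

```text
clock: 0.72
position: [303.5, 386.4, 231.4]
ee_rot: [0.951, -0.31, -0.0, 0.0]
contact_force: [-0.8, -0.0, -1.4]
gripper_width: 85.3
grasp_force: 0.0
```

Request:
servo_tool --rotation '[[0,0,-0.009],[0,0,-0.018],[0,0,-0.027],[0,0,-0.036]]' --slide '[[0.07,-0.23,0],[0.15,-0.46,0],[0.22,-0.69,0],[0.297,-0.93,0]]' --grip '[1,1,1,1]'

```text
clock: 1.23
position: [362.9, 202.8, 231.3]
ee_rot: [0.91, -0.414, 0.0, -0.0]
contact_force: [0.4, 0.4, -0.8]
gripper_width: 85.5
grasp_force: 0.0
```

Request:
servo_tool --rotation '[[0,0,-0.009],[0,0,-0.018],[0,0,-0.027],[0,0,-0.036]]' --slide '[[0.07,-0.23,0],[0.15,-0.46,0],[0.22,-0.69,0],[0.297,-0.93,0]]' --grip '[1,1,1,1]'

```text
clock: 1.72
position: [422.7, 16.6, 231.4]
ee_rot: [0.858, -0.514, 0.0, -0.0]
contact_force: [0.7, -0.4, -0.0]
gripper_width: 85.4
grasp_force: 0.0
```

Request:
servo_tool --rotation '[[0,0,-0.009],[0,0,-0.018],[0,0,-0.027],[0,0,-0.036]]' --slide '[[0.07,-0.23,0],[0.15,-0.46,0],[0.22,-0.69,0],[0.297,-0.93,0]]' --grip '[1,1,1,1]'

```text
clock: 2.22
position: [482.3, -169.7, 231.1]
ee_rot: [0.794, -0.608, -0.0, -0.0]
contact_force: [1.0, 0.6, 0.6]
gripper_width: 85.2
grasp_force: 0.0
```

Request:
servo_tool --rotation '[[0,0,-0.009],[0,0,-0.018],[0,0,-0.027],[0,0,-0.036],[0,0,-0.036],[0,0,-0.036]]' --slide '[[0.07,-0.23,0],[0.15,-0.46,0],[0.22,-0.69,0],[0.297,-0.93,0],[0.297,-0.93,0],[0.297,-0.93,0]]' --grip '[1,1,1,1,1,1]'

```text
clock: 2.98
position: [540.9, -354.1, 230.3]
ee_rot: [0.721, -0.693, -0.001, 0.0]
contact_force: [-0.3, 0.9, -0.0]
gripper_width: 85.5
grasp_force: 0.0
```

Run:
```python
from h import *
s=read_state();print(s["clock"],s["position"].round(1),s["ee_rot"].round(4))
d=get_image("wrist");print(d["camera_matrix"],d["hand_eye"]);np.savez("w1.npz",pos=s["position"],rot=s["ee_rot"],**d)
cv2.imwrite("pics/w1.png",d["image"][:,:,::-1])
from scipy.spatial.transform import Rotation as Ro
K=d["camera_matrix"];v,u=np.mgrid[:420,:560];x=(u-K[0,2])/K[0,0];y=(v-K[1,2])/K[1,1];r=np.hypot(x,y)+1e-9
z=d["depth"].astype(float);k=np.tan(np.minimum(r,1.4))/r
P=np.stack([x*k*z,y*k*z,z,np.ones_like(z)],-1)@np.array(d["hand_eye"]).T
W=P[...,:3]@Ro.from_quat(s["ee_rot"]).as_matrix().T+s["position"];W[z<=0]=np.nan
hsv=cv2.cvtColor(d["image"],cv2.COLOR_RGB2HSV);blue=(hsv[...,0]>100)&(hsv[...,0]<130)&(hsv[...,1]>120)&(abs(W[...,0]-540)<110)&(abs(W[...,1]+355)<90)
p=W[blue];print(len(p))
for lo,hi in((15,110),(28,42),(80,110)):
    q=p[(p[:,2]>lo)&(p[:,2]<hi)];R=cv2.minAreaRect(q[:,:2].astype(np.float32));print(lo,len(q),np.round(R[0],1),np.round(R[1],1),round(R[2],2),np.percentile(q[:,2],[5,50,95]).round(1))
```

```text
2.975 [ 540.9 -354.1  230.3] [ 7.209e-01 -6.930e-01 -8.000e-04  2.000e-04]
[[325.1922621    0.         280.44621754]
 [  0.         325.1922621  210.72488047]
 [  0.           0.           1.        ]] [[-9.29709477e-04 -9.49593752e-01 -3.13481805e-01  8.18374145e+01]
 [ 9.99998410e-01 -1.35993295e-03  1.15373788e-03  5.24469689e-01]
 [-1.52189652e-03 -3.13480234e-01  9.49593506e-01 -1.43592569e+02]
 [ 0.00000000e+00  0.00000000e+00  0.00000000e+00  1.00000000e+00]]
11688
15 4066 [ 538.8 -358.1] [149.3 110.5] 1.98 [18.4 35.6 96.4]
28 2200 [ 538.8 -358.1] [149.3 110.5] 1.98 [29.2 35.4 37. ]
80 758 [ 538.9 -358.4] [11.9 50.1] 1.92 [92.9 95.8 97.1]
```

View pics/w1.png

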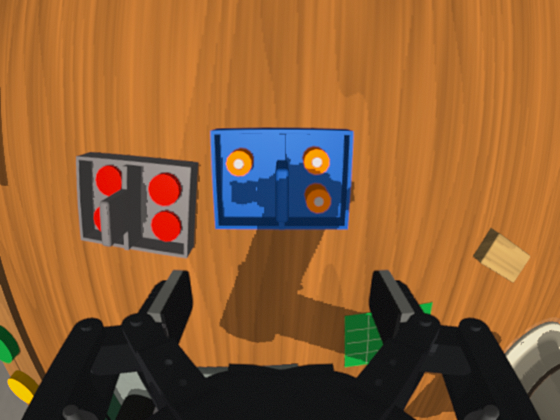

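The wrist view shows the blue caddy at (282,180) with three rollers in it and the grey caddy clear to the left. Wrist fit: centre (538.9, -358.2), yaw 2°, handle top 96 mm, so it agrees. I'm descending to grip now.

Request:
servo_tool --rotation '[[0,0,0],[0,0,0],[0,0,0],[0,0,0],[0,0,0],[0,0,0],[0,0,0],[0,0,0]]' --slide '[[-0.01,-0.018,-0.1],[-0.01,-0.018,-0.25],[-0.01,-0.018,-0.4],[-0.01,-0.018,-0.55],[-0.01,-0.018,-0.7],[-0.01,-0.018,-0.8],[-0.01,-0.018,-0.86],[-0.01,-0.018,-0.885]]' --grip '[1,1,1,1,1,1,1,1]'

```text
clock: 4.03
position: [539.0, -357.4, 54.4]
ee_rot: [0.721, -0.693, 0.0, 0.0]
contact_force: [-1.1, -0.4, -0.6]
gripper_width: 85.5
grasp_force: 0.0
```

Request:
servo_tool --rotation '[[0,0,0],[0,0,0],[0,0,0],[0,0,0],[0,0,0],[0,0,0],[0,0,0],[0,0,0]]' --slide '[[0,0,0],[0,0,0],[0,0,0],[0,0,0],[0,0,0],[0,0,0],[0,0,0],[0,0,0]]' --grip '[0.6,0.2,-0.2,-0.5,-0.8,-1,-1,-1]'

```text
clock: 5.03
position: [539.1, -358.3, 54.7]
ee_rot: [0.721, -0.693, 0.0, -0.0]
contact_force: [0.1, 1.1, 2.2]
gripper_width: 11.5
grasp_force: 59.1
```

Request:
servo_tool --rotation '[[0,0,0],[0,0,0],[0,0,0],[0,0,0],[0,0,0],[0,0,0],[0,0,0],[0,0,0]]' --slide '[[0,0,0.01],[0,0,0.04],[0,0,0.09],[0,0,0.15],[0,0,0.22],[0,0,0.28],[0,0,0.32],[0,0,0.34]]' --grip '[-1,-1,-1,-1,-1,-1,-1,-1]'

```text
clock: 6.02
position: [538.9, -358.2, 123.0]
ee_rot: [0.721, -0.693, 0.0, -0.0]
contact_force: [-0.2, 0.5, -4.0]
gripper_width: 11.6
grasp_force: 58.4
```

Request:
servo_tool --rotation '[[0,0,0],[0,0,0],[0,0,0],[0,0,0],[0,0,0],[0,0,0],[0,0,0],[0,0,0]]' --slide '[[0,0,0.03],[0,0,0.09],[0,0,0.17],[0,0,0.26],[0,0,0.36],[0,0,0.45],[0,0,0.5],[0,0,0.52]]' --grip '[-1,-1,-1,-1,-1,-1,-1,-1]'

```text
clock: 7.02
position: [538.9, -358.2, 227.3]
ee_rot: [0.721, -0.693, 0.001, -0.0]
contact_force: [0.6, 0.0, -3.8]
gripper_width: 11.3
grasp_force: 58.4
```

```bash
cat > look.py <<'E'
import sys
from h import *
from scipy.spatial.transform import Rotation as Ro
def wrist(c,half=150):
    s=read_state();d=get_image("wrist")
    K=d["camera_matrix"];v,u=np.mgrid[:420,:560];x=(u-K[0,2])/K[0,0];y=(v-K[1,2])/K[1,1];r=np.hypot(x,y)+1e-9
    z=d["depth"].astype(float);k=np.tan(np.minimum(r,1.4))/r
    P=np.stack([x*k*z,y*k*z,z,np.ones_like(z)],-1)@np.array(d["hand_eye"]).T
    W=P[...,:3]@Ro.from_quat(s["ee_rot"]).as_matrix().T+s["position"];W[z<=0]=np.nan
    return s,d,W,cv2.cvtColor(d["image"],cv2.COLOR_RGB2HSV)
if __name__=="__main__":
    s,d,W,hsv=wrist(0);print(s["clock"],s["position"].round(1),s["ee_rot"].round(4),s["gripper_width"],s["grasp_force"],s["contact_force"].round(1))
    cv2.imwrite(f"pics/{sys.argv[1]}.png",d["image"][:,:,::-1])
    b=(hsv[...,0]>100)&(hsv[...,0]<130)&(hsv[...,1]>120)&(np.hypot(W[...,0]-s["position"][0],W[...,1]-s["position"][1])<120)
    p=W[b];zt=float(sys.argv[2]);q=p[abs(p[:,2]-zt)<4]
    R=cv2.minAreaRect(q[:,:2].astype(np.float32));print("rim",len(q),np.round(R[0],1),np.round(R[1],1),round(R[2],2))
    A=np.c_[q[:,:2]-q[:,:2].mean(0),np.ones(len(q))];print("tilt",np.linalg.lstsq(A,q[:,2],rcond=None)[0].round(3))
E
python3 look.py w2 207
```

```text
7.025 [ 538.9 -358.2  227.3] [ 7.208e-01 -6.932e-01  5.000e-04 -3.000e-04] 11.30507479914373 58.43677639961243 [ 0.6  0.  -3.8]
rim 5163 [ 538.5 -363.9] [150.3  98.1] 2.22
tilt [-0.00000e+00 -9.00000e-03  2.07798e+02]
```

Request:
servo_tool --rotation '[[0,0,0],[0,0,0.001],[0,0,0.002],[0,0,0.003],[0,0,0.004],[0,0,0.005],[0,0,0.0055],[0,0,0.0055]]' --slide '[[0,0.02,0],[-0.003,0.07,0],[-0.006,0.16,0],[-0.009,0.28,0],[-0.012,0.43,0],[-0.015,0.59,0],[-0.018,0.76,0],[-0.0185,0.935,0]]' --grip '[-1,-1,-1,-1,-1,-1,-1,-1]'

```text
clock: 8.07
position: [534.6, -169.0, 226.4]
ee_rot: [0.733, -0.68, -0.0, -0.0]
contact_force: [0.9, 0.3, -3.9]
gripper_width: 11.6
grasp_force: 58.4
```

Request:
servo_tool --rotation '[[0,0,0.001],[0,0,0.002],[0,0,0.003],[0,0,0.004],[0,0,0.005],[0,0,0.0055]]' --slide '[[-0.003,0.16,0],[-0.006,0.32,0],[-0.009,0.48,0],[-0.012,0.64,0],[-0.015,0.79,0],[-0.0185,0.935,0]]' --grip '[-1,-1,-1,-1,-1,-1]'

```text
clock: 8.82
position: [530.6, 17.7, 226.5]
ee_rot: [0.745, -0.667, -0.0, -0.0]
contact_force: [1.2, 0.1, -4.4]
gripper_width: 11.5
grasp_force: 58.5
```

Request:
servo_tool --rotation '[[0,0,0.001],[0,0,0.002],[0,0,0.003],[0,0,0.004],[0,0,0.005],[0,0,0.0055]]' --slide '[[-0.003,0.16,0],[-0.006,0.32,0],[-0.009,0.48,0],[-0.012,0.64,0],[-0.015,0.79,0],[-0.0185,0.935,0]]' --grip '[-1,-1,-1,-1,-1,-1]'

```text
clock: 9.57
position: [526.6, 204.5, 226.4]
ee_rot: [0.756, -0.654, -0.0, -0.0]
contact_force: [0.4, -0.2, -3.5]
gripper_width: 11.5
grasp_force: 58.4
```

Request:
servo_tool --rotation '[[0,0,0.001],[0,0,0.002],[0,0,0.003],[0,0,0.004],[0,0,0.005],[0,0,0.0055],[0,0,0.0055],[0,0,0.0055]]' --slide '[[-0.003,0.17,0],[-0.006,0.34,0],[-0.009,0.5,0],[-0.012,0.64,0],[-0.015,0.76,0],[-0.0185,0.86,0],[-0.0185,0.915,0],[-0.0185,0.935,0]]' --grip '[-1,-1,-1,-1,-1,-1,-1,-1]'

```text
clock: 10.58
position: [524.0, 390.2, 226.1]
ee_rot: [0.767, -0.642, -0.0, 0.0]
contact_force: [-0.2, -0.2, -3.8]
gripper_width: 11.0
grasp_force: 58.4
```

```bash
python3 look.py w3 208
python3 - <<'E'
from look import *
s,d,W,h=wrist(0)
g=(h[...,0]>45)&(h[...,0]<85)&(h[...,1]>100)&(abs(W[...,2]-3)<8)
p=W[g&(np.hypot(W[...,0]-524,W[...,1]-390)<150)];R=cv2.minAreaRect(p[:,:2].astype(np.float32));print("mat",len(p),np.round(R[0],1),np.round(R[1],1),round(R[2],2),np.median(p[:,2]))
E
```

```text
10.575 [524.  390.2 226.1] [ 7.669e-01 -6.417e-01 -0.000e+00  3.000e-04] 11.025930992723767 58.447410464286804 [-0.2 -0.2 -3.8]
rim 4590 [524.1 384.5] [150.9  98.1] 10.07
tilt [-1.00000e-03 -5.00000e-03  2.07009e+02]
mat 6367 [534.  336.9] [189.8  48.5] 10.39 3.9519939595561766
```

View pics/w3.png

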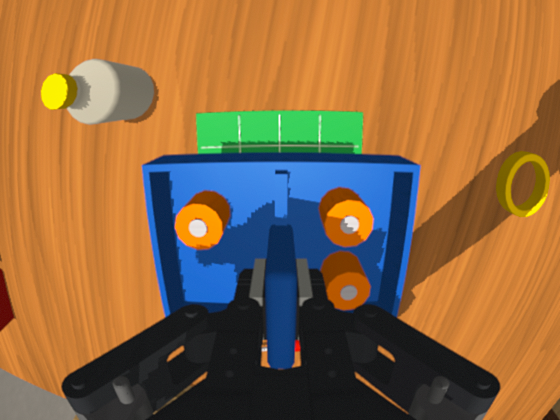

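The view shows all three rollers in the caddy at (200,225), (347,222) and (347,285). It hangs level over the mat, with the mat's near strip at (280,132). I'm lowering it now.

Request:
servo_tool --rotation '[[0,0,0],[0,0,0],[0,0,0],[0,0,0],[0,0,0],[0,0,0],[0,0,0],[0,0,0]]' --slide '[[0,-0.005,-0.02],[0,-0.005,-0.07],[0,-0.005,-0.15],[0,-0.005,-0.25],[0,-0.005,-0.35],[0,-0.005,-0.45],[0,-0.005,-0.54],[0,-0.005,-0.62]]' --grip '[-1,-1,-1,-1,-1,-1,-1,-1]'

```text
clock: 11.68
position: [523.8, 388.6, 100.8]
ee_rot: [0.767, -0.642, 0.0, 0.0]
contact_force: [-0.4, -0.1, -4.1]
gripper_width: 11.4
grasp_force: 58.5
```

Request:
servo_tool --rotation '[[0,0,0],[0,0,0],[0,0,0],[0,0,0],[0,0,0],[0,0,0],[0,0,0],[0,0,0]]' --slide '[[0,0,-0.06],[0,0,-0.11],[0,0,-0.15],[0,0,-0.18],[0,0,-0.2],[0,0,-0.21],[0,0,-0.217],[0,0,-0.22]]' --grip '[-1,-1,-1,-1,-1,-1,-1,-1]'

```text
clock: 12.68
position: [524.1, 388.9, 58.5]
ee_rot: [0.767, -0.642, 0.0, -0.0]
contact_force: [0.8, -0.1, -3.0]
gripper_width: 11.3
grasp_force: 58.5
```

Request:
servo_tool --rotation '[[0,0,0],[0,0,0],[0,0,0],[0,0,0],[0,0,0]]' --slide '[[0,0,-0.002],[0,0,-0.004],[0,0,-0.006],[0,0,-0.008],[0,0,-0.008]]' --grip '[-1,-1,-1,-1,-1]'

```text
clock: 13.3
position: [524.1, 388.9, 57.7]
ee_rot: [0.767, -0.642, 0.0, -0.0]
contact_force: [-3.6, -1.8, 4.2]
gripper_width: 11.4
grasp_force: 59.6
```

It's in contact (+4 N), so I'm opening slowly and then rising.

Request:
servo_tool --rotation '[[0,0,0],[0,0,0],[0,0,0],[0,0,0],[0,0,0],[0,0,0],[0,0,0],[0,0,0]]' --slide '[[0,0,0],[0,0,0],[0,0,0],[0,0,0],[0,0,0],[0,0,0],[0,0,0],[0,0,0]]' --grip '[-0.6,-0.3,0,0.2,0.4,0.6,0.6,0.6]'

```text
clock: 14.3
position: [524.0, 388.9, 56.7]
ee_rot: [0.767, -0.642, -0.0, -0.0]
contact_force: [0.4, 0.3, 0.6]
gripper_width: 68.2
grasp_force: 0.0
```

Request:
servo_tool --rotation '[[0,0,0],[0,0,0],[0,0,0],[0,0,0],[0,0,0],[0,0,0],[0,0,0],[0,0,0]]' --slide '[[0,0,0.03],[0,0,0.1],[0,0,0.25],[0,0,0.4],[0,0,0.6],[0,0,0.8],[0,0,0.95],[0,0,0.95]]' --grip '[0.6,0.6,0.6,0.6,0.6,0.6,0.6,0.6]'

```text
clock: 15.3
position: [525.1, 389.8, 251.5]
ee_rot: [0.767, -0.642, 0.0, -0.004]
contact_force: [-0.0, 0.2, -0.5]
gripper_width: 68.5
grasp_force: 0.0
```

```bash
python3 look.py w4 38
python3 - <<'E'
from look import *
d=get_image("scene");W=cloud(d);h=cv2.cvtColor(d["image"],cv2.COLOR_RGB2HSV)
near=np.hypot(W[...,0]-524,W[...,1]-389)<130
b=(h[...,0]>100)&(h[...,0]<130)&(h[...,1]>120)&near;p=W[b&(W[...,2]>15)];R=cv2.minAreaRect(p[:,:2].astype(np.float32));print("cad",len(p),R,np.percentile(p[:,2],[5,95]))
g=(h[...,0]>45)&(h[...,0]<85)&(h[...,1]>100)&near;p=W[g];R=cv2.minAreaRect(p[:,:2].astype(np.float32));print("mat",len(p),R)
E
```

```text
15.3 [525.1 389.8 251.5] [ 7.670e-01 -6.416e-01  4.000e-04 -4.200e-03] 68.50036393902158 0.0 [-0.   0.2 -0.5]
rim 1651 [522.5 389. ] [149.2 109.6] 10.15
tilt [-1.0000e-03 -8.0000e-03  3.8461e+01]
cad 849 ((525.6658935546875, 392.90814208984375), (151.66970825195312, 115.80928039550781), 9.904067993164062) [17.09522895 93.5247345 ]
mat 580 ((525.6888427734375, 390.64459228515625), (188.85655212402344, 153.2349395751953), 10.347574234008789)
```

View pics/w4.png

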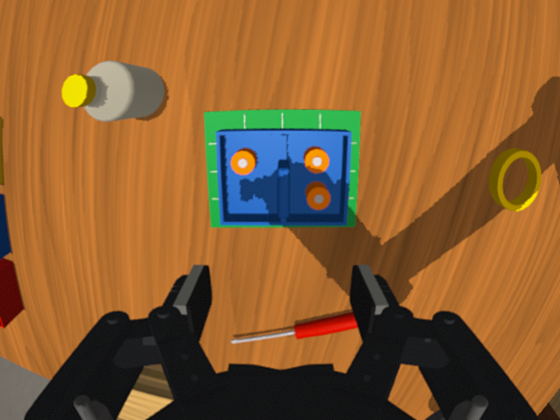

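The caddy stands centred on the green mat, at (284,178) against the mat's (282,168). It is aligned within 0.3°, with all three rollers inside. Next I'm moving above the idler.

Request:
servo_tool --rotation '[[0,0,-0.012],[0,0,-0.024],[0,0,-0.035],[0,0,-0.035]]' --slide '[[0,-0.2,0],[0,-0.45,0],[0,-0.67,0],[0,-0.67,0]]' --grip '[1,1,1,1]'

```text
clock: 15.9
position: [523.3, 252.0, 246.0]
ee_rot: [-0.691, 0.723, 0.0, -0.001]
contact_force: [0.6, 0.4, -0.4]
gripper_width: 85.5
grasp_force: 0.0
```

Request:
servo_tool --rotation '[[0,0,-0.012],[0,0,-0.024],[0,0,-0.035],[0,0,-0.035]]' --slide '[[0,-0.2,0],[0,-0.45,0],[0,-0.67,0],[0,-0.67,0]]' --grip '[1,1,1,1]'

```text
clock: 16.4
position: [523.6, 119.2, 246.0]
ee_rot: [-0.607, 0.794, 0.0, -0.001]
contact_force: [0.9, 0.9, 0.1]
gripper_width: 85.5
grasp_force: 0.0
```

Request:
servo_tool --rotation '[[0,0,-0.012],[0,0,-0.024],[0,0,-0.035],[0,0,-0.035],[0,0,-0.035],[0,0,-0.035]]' --slide '[[0,-0.2,0],[0,-0.45,0],[0,-0.68,0],[0,-0.68,0],[0,-0.68,0],[0,-0.68,0]]' --grip '[1,1,1,1,1,1]'

```text
clock: 17.15
position: [524.3, -13.8, 246.4]
ee_rot: [-0.519, 0.855, 0.0, -0.0]
contact_force: [0.1, -0.5, -0.2]
gripper_width: 85.5
grasp_force: 0.0
```

Run:
```python
from look import *
s,d,W,h=wrist(0);print(s["clock"],s["position"].round(1),s["ee_rot"].round(4),s["gripper_width"])
cv2.imwrite("pics/w5.png",d["image"][:,:,::-1])
near=np.hypot(W[...,0]-522,W[...,1]+15)<60
o=(h[...,0]<18)&(h[...,1]>130)&near&(W[...,2]>56);p=W[o]
print(len(p),np.percentile(p[:,2],[5,50,95]).round(1))
t=W[near&(W[...,2]>115)&(W[...,2]<130)];c,r=cv2.minEnclosingCircle(t[:,:2].astype(np.float32));print("top",len(t),c,r,t.mean(0).round(1))
```

```text
17.15 [524.3 -13.8 246.4] [-5.186e-01  8.550e-01  1.000e-04 -1.000e-04] 85.50804406392805
1732 [ 75.8 122.7 325. ]
top 1049 (522.1213989257812, -15.970602989196777) 15.925385475158691 [521.6 -17.  122.9]
```

View pics/w5.png

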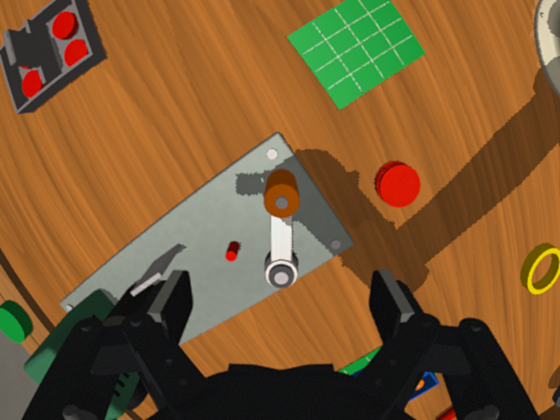

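The wrist view shows the idler at (282,190) with the tensioner arm vertical below it, and the red pin at (232,250). Measured idler top is (522.1, -16.0, 122.9) with a radius of 15.9, which matches. I'm descending and gripping.

Request:
servo_tool --rotation '[[0,0,0],[0,0,0],[0,0,0],[0,0,0],[0,0,0],[0,0,0],[0,0,0],[0,0,0]]' --slide '[[-0.01,-0.01,-0.1],[-0.01,-0.01,-0.25],[-0.01,-0.01,-0.4],[-0.01,-0.01,-0.55],[-0.01,-0.01,-0.68],[-0.01,-0.01,-0.77],[-0.01,-0.01,-0.82],[-0.01,-0.01,-0.82]]' --grip '[1,1,1,1,1,1,1,1]'

```text
clock: 18.2
position: [521.9, -16.7, 82.3]
ee_rot: [-0.518, 0.855, 0.0, -0.001]
contact_force: [0.2, 0.1, 1.1]
gripper_width: 85.5
grasp_force: 0.0
```

Request:
servo_tool --rotation '[[0,0,0],[0,0,0],[0,0,0],[0,0,0],[0,0,0],[0,0,0],[0,0,0]]' --slide '[[0,0,0],[0,0,0],[0,0,0],[0,0,0],[0,0,0],[0,0,0],[0,0,0]]' --grip '[0.5,0.2,0,-0.3,-0.6,-1,-1]'

```text
clock: 19.08
position: [522.0, -17.1, 83.3]
ee_rot: [-0.518, 0.856, -0.0, 0.0]
contact_force: [-2.0, 2.1, 5.5]
gripper_width: 30.5
grasp_force: 58.9
```

Request:
servo_tool --rotation '[[0,0,0.014],[0,0,0.028],[0,0,0.042],[0,0,0.056],[0,0,0.069],[0,0,0.083],[0,0,0.097],[0,0,0.111]]' --slide '[[0.044,-0.02,0],[0.089,-0.037,0],[0.135,-0.05,0],[0.183,-0.058,0],[0.231,-0.062,0],[0.279,-0.062,0],[0.327,-0.058,0],[0.375,-0.05,0]]' --grip '[-1,-1,-1,-1,-1,-1,-1,-1]'

```text
clock: 20.08
position: [597.7, -27.5, 83.3]
ee_rot: [0.779, -0.627, 0.0, -0.0]
contact_force: [-1.3, 1.0, 4.6]
gripper_width: 30.8
grasp_force: 59.0
```

Request:
servo_tool --rotation '[[0,0,0.008],[0,0,0.017],[0,0,0.025],[0,0,0.03],[0,0,0.032],[0,0,0.032]]' --slide '[[0.028,0.007,0],[0.056,0.015,0],[0.082,0.024,0],[0.097,0.031,0],[0.106,0.035,0],[0.106,0.035,0]]' --grip '[-1,-1,-1,-1,-1,-1]'

```text
clock: 20.82
position: [619.0, -20.6, 83.3]
ee_rot: [0.838, -0.546, 0.001, -0.0]
contact_force: [1.2, -4.3, 3.9]
gripper_width: 30.8
grasp_force: 59.1
```

```bash
cat > st.py <<'E'
from h import *
from scipy.spatial.transform import Rotation as Ro
s=read_state();p=s["position"];print(s["clock"],p.round(1),s["contact_force"].round(1),s["gripper_width"],s["grasp_force"],s["wrist_torque"].round(2))
v=p[:2]-[573.7,82.7];print("swing rad",np.arctan2(v[1],v[0])-np.arctan2(-98.7,-51.6),np.hypot(*v), "tool yaw",np.degrees(Ro.from_quat(s["ee_rot"]).as_matrix()[:2,1]).round(2))
E
python3 st.py
```

```text
20.825 [619.  -20.6  83.3] [ 1.2 -4.3  3.9] 30.758135077963416 59.07730758190155 [-1.05 -0.33 -0.88]
swing rad 0.8949982386515505 112.83637553495834 tool yaw [-52.43 -23.11]
```

Request:
servo_tool --rotation '[[0,0,0.001],[0,0,0.002],[0,0,0.002],[0,0,0.002]]' --slide '[[0.005,0.002,0],[0.01,0.005,0],[0.01,0.005,0],[0.01,0.005,0]]' --grip '[-1,-1,-1,-1]'

```text
clock: 21.32
position: [620.4, -20.0, 83.3]
ee_rot: [0.841, -0.541, 0.001, 0.0]
contact_force: [0.8, -5.0, 5.7]
gripper_width: 30.7
grasp_force: 59.2
```

```bash
python3 st.py
```

```text
21.325 [620.4 -20.   83.3] [ 0.8 -5.   5.7] 30.702474430132195 59.187666177749634 [-1.33 -0.21 -0.8 ]
swing rad 0.9084095311307738 112.82034599719128 tool yaw [-52.12 -23.79]
```

Request:
servo_tool --rotation '[[0,0,0.001],[0,0,0.002],[0,0,0.003],[0,0,0.003]]' --slide '[[0.005,0.002,0],[0.01,0.005,0],[0.014,0.006,0],[0.014,0.006,0]]' --grip '[-1,-1,-1,-1]'

```text
clock: 21.82
position: [620.4, -19.6, 83.2]
ee_rot: [0.846, -0.532, -0.002, 0.002]
contact_force: [-6.4, -6.0, 9.9]
gripper_width: 30.6
grasp_force: 60.1
```

```bash
python3 st.py
```

```text
21.825 [620.4 -19.6  83.2] [-6.4 -6.   9.9] 30.604558406306463 60.14935255050659 [-1.47  1.29 -0.35]
swing rad 0.90951615035162 112.44538167990689 tool yaw [-51.65 -24.81]
```

Request:
servo_tool --rotation '[[0,0,0],[0,0,0],[0,0,0],[0,0,0],[0,0,0],[0,0,0],[0,0,0],[0,0,0]]' --slide '[[0.004,0.002,0],[0.004,0.002,0],[0.004,0.002,0],[0.004,0.002,0],[0.004,0.002,0],[0.004,0.002,0],[0.004,0.002,0],[0.004,0.002,0]]' --grip '[-1,-1,-1,-1,-1,-1,-1,-1]'

```text
clock: 22.82
position: [620.4, -19.6, 83.2]
ee_rot: [0.846, -0.533, -0.002, 0.003]
contact_force: [-8.3, -6.8, 10.8]
gripper_width: 30.6
grasp_force: 60.5
```

```bash
python3 st.py
python3 - <<'E'
from h import *
a=get_image("side");b=get_image("scene")
cv2.imwrite("pics/fin.png",np.hstack([cv2.resize(a["image"][100:300,150:350],(400,400)),cv2.resize(b["image"][140:340,220:420],(400,400))])[:,:,::-1])
E
```

```text
22.825 [620.4 -19.6  83.2] [-8.3 -6.8 10.8] 30.570250342760936 60.461779832839966 [-1.61  1.63 -0.35]
swing rad 0.9098897047858294 112.42604812683054 tool yaw [-51.65 -24.8 ]
```

View pics/fin.png

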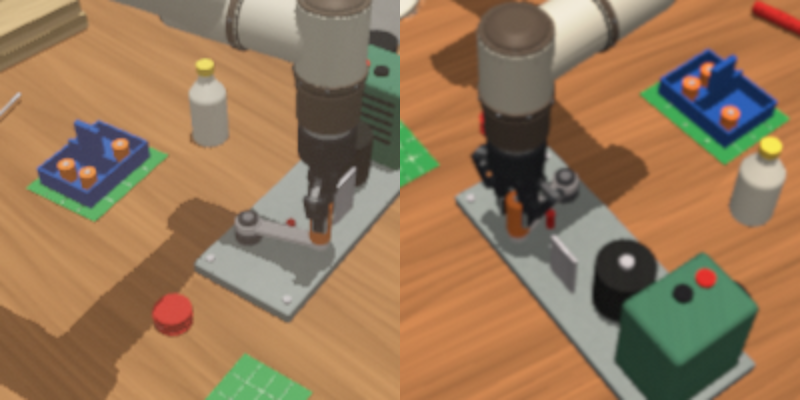

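The final crops show the caddy centred on the mat with its three rollers, at (95,165) left and (715,100) right. The tensioner arm is against the red pin and held, with the roller at (320,225) left. The position no longer moves under extra push, so it is at the stop. I'm handing it in.

```bash
python3 -c "
from bench import job_done
print(job_done())"
```

```text
the job is handed in; nothing more can be done
None
```

I set the blue caddy down in the middle of the large mat with all three rollers inside and its long side along the mat's, and the gripper is still holding the tensioner arm against its stop; the job is handed in, but no verdict came back.

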